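# Close up the test-disc case

### The arm

A 7-joint arm with a two-finger parallel gripper is mounted at the origin on the work surface; the furniture and walls round the work are solid. World frame = base frame: x ahead of the robot, y to its left, z up, the work surface at z = 0. Lengths are in m, angles in rad, forces in N, time in s.
With the tool pointing down it reaches from about 0.425 to 0.95 m from the base axis. Payload 4.7 kg.
Tool frame: the origin (TCP) lies on the centre line of the jaws, within the pads' length; the fingertips stand robot.nose_length ahead of it and the grasp point (between the pads) lies 8 mm behind it (robot.nose_length is the distance from the TCP to the fingertips, in m); z points along the fingers, y is the line along which they close (so a half turn about z gives the same grasp; the last joint's range is limited). The gripper opens to 85 mm and grips with 20 to 120 N. Pads are 22 mm wide; open, the fingers measure 114 mm over their backs; the gripper's body (76 mm by 85 mm) begins 54 mm behind the grasp point. The pads swing forward as they close: fully open they stand 13 mm farther back than shut.
Start: joints at [1.223, 0.469, -0.049, 1.532, 0.024, 1.141, -0.082], TCP at [0.212, -0.641, 0.242] pointing down, gripper open.
Joint ranges: [-2.59, 2.59], [-0.33, 1.99], [-1.39, 1.29], [0.1, 2.45], [-1.04, 4.18], [0.21, 1.99], [-2.66, 2.66]. Speed limits (rad/s): [2.57, 2.57, 3.14, 3.14, 3.14, 3.14, 3.14].

### API

Orientations are given as [roll, pitch, yaw] about the fixed x, y, z axes, in that order (R = Rz(yaw) Ry(pitch) Rx(roll)).
In Python, from plant import robot gives the robot as it stands. Calls block until the motion is done:
- robot.goto(position, orientation): joint-space move of the TCP to a pose.
- robot.move_straight(position, vel=0.15, attitude=None, contact_N=None): straight line of the TCP; attitude=None keeps the orientation; vel is the mean speed in m/s. With contact_N (N) it stops when the force on the tool has changed by that much, and returns True; else False.
- robot.move_joints(angles): joint-space move.
- robot.grip(opening, strength=None): opening from 0.0 (shut) to 1.0 (fully open); strength is the grip in N (None keeps the last); returns when the fingers have stopped.
- robot.sleep(seconds).
- robot.inverse_kinematics(position, orientation): joint angles nearest the present ones, or None.
- robot.sense(): the state.
- robot.grab_frame(name): name is "scene" or "top" or "wrist"; returns a dict with "image" (420x560x3 uint8, red, green, blue), "range_z" (420x560 float32, m along the optical axis (not along the pixel's ray), 0 where there is no reading), "fx", "fy", "cx", "cy" (pixels), "R" (3x3) and "t" (3): a world point X has camera coordinates R X + t. Camera axes: x right, y down, z forward; pixel columns grow to the right and rows downward; lengths in m; the calibration is good to about 2 mm. A picture is of the moment at which its call begins.
A pose or a line that the arm cannot do raises robot.IKError and nothing moves.
- robot.close_job(): hands the job in; it is judged then, once.
The state is a dict: "t": time; "joint_pos": joint angles; "joint_velocities": joint speeds; "effort": joint torques, N m; "tcp_pos": TCP position; "tcp_rot": TCP orientation; "wrist_force": force on the tool from outside, world axes, zero at the start; "torque": the same for the moment, N m; "opening": opening from 0.0 (shut) to 1.0 (fully open); "gripper_force": force on a finger pad.
Only numpy, scipy, OpenCV 4.12 (cv2) and the standard library are available. Lean on these libraries where they do the work, as an engineer would, in place of code of your own. Each camera call takes 0.05 s, during which the arm holds its last target. There are 200 camera calls.

### The job

Close up the grey test-disc case with the fingertips: first push both of its drawers fully home, then fold its lid all the way down. Push the parts shut gently, without slamming them or pulling a drawer farther out, and do not pick up or shift any of the loose things in and about the case. Finish clear of everything.

Things in the scene. Friction and masses are not known exactly. Their poses are not given: they have to be found in the camera images.
- case: Grey sheet-metal case fixed to the table, 150 mm deep (x), 320 mm wide (y), 70 mm high without lid. Origin: centre of its underside; x points level from the drawer side (front) to the hinge side (back), y to its left, z up. Two drawers side by side slide out of the front; above them a tray (floor 54 mm, front wall 70 mm above the table) under a lid hinged along the back.
- drawer_left (a joint): How far the left (+y of the case) drawer is out, m: 0 is fully home, it grows as the drawer comes out to the front (-x of the case), end stop at 0.10; it starts 0.025 to 0.05 out. Runs with about 2 N of friction and stays where left. Its front is 154 mm wide and spans 7 to 49 mm above the table.
- drawer_right (a joint): The same for the right (-y of the case) drawer; it starts 0.025 to 0.05 out on its own.
- drawer_left_pull (a point): Middle of the foremost face of the left drawer's pull: a solid black bar 70 mm wide (along the case's y), 10 mm high and 12 mm deep, lying flat against the drawer front so that nothing passes behind it; 29 mm above the table, 93 mm in front of the case's middle when the drawer is home, 79 mm to the case's left of its middle. Moves with the drawer.
- drawer_right_pull (a point): The same for the right drawer, 79 mm to the case's right of its middle.
- lid (a joint): Lid angle, rad: 0 is shut and level, it grows as the lid opens up and back, stop at 1.5; it starts at 1.05 to 1.3. The hinge is stiff: the lid stays where it is left and takes about 2 to 4 N at its front edge to push down.
- lid_hinge (a point): Middle of the lid's hinge line, which runs along the case's y, at the back of the case (75 mm behind its middle), 70.5 mm above the table; fixed to the case. The lid's underside lies in this plane when shut.
- lid_edge (a point): Middle of the lid's front edge on its outer face (the face that is on top when the lid is shut; while open it looks up and to the back), 164 mm from the hinge line along the lid and 5 mm out from the lid's underside. Moves with the lid: a 5 mm plate 330 mm wide, lips 26 mm (front) and 14 mm (sides) deep below it.
- check_weight_1: Loose bystander: bare metal knobbed weight, 34 mm across, 40 mm high, standing in front of the case between the two drawers. Origin: centre of its underside.
- dropper_1: Loose bystander: small dropper bottle with a blue cap, 33 mm across, 85 mm high, standing off one front corner of the case. Origin: centre of its underside.
- dropper_2: Loose bystander: small dropper bottle with a white cap, 33 mm across, 85 mm high, standing off the other front corner of the case. Origin: centre of its underside.
- spatula: Loose bystander: flat stick 130 x 22 x 9 mm lying in the case's tray; it stays in there under the shut lid. Origin: centre of its underside.

How it is judged:
By the outcome, as a careful person would: the job done as asked, in the order asked, and still so for the second after the job is handed in, with the robot touching nothing.
It also fails if it takes over 51 s, if anything falls off the work surface, if the arm or the gripper's body presses on something with over 40 N, if the wrist force passes 120 N, or if a joint passes its speed limit or range.

## Working session

There is one attempt and no reset: what is moved stays moved. The work goes in short steps, each a Python script; the robot and the scene stay as the last script left them, time stands still between calls to the robot, and variables do not carry over. Pictures are saved under pics/ and viewed, at most 10 in all, crops included, and the job is handed in when it is done.

```bash
mkdir -p pics; python3 - <<'E'
from plant import robot
import cv2,numpy as np
s=robot.sense();print(s['t'],s['tcp_pos'],s['tcp_rot'],robot.nose_length)
for n in("scene","top"):
    f=robot.grab_frame(n);cv2.imwrite(f"pics/{n}0.png",f["image"][:,:,::-1]);np.savez(f"/tmp/{n}.npz",**f)
    print(n,f['R'].round(3).tolist(),f['t'],f['fx'],(-f['R'].T@f['t']))
E
```

```text
0.0 [ 0.21139229 -0.64044676  0.24124856] [-3.13958232e+00  7.41731374e-05  3.18848391e-01] 0.011
scene [[-0.681, -0.732, 0.018], [-0.448, 0.397, -0.801], [0.58, -0.553, -0.598]] [0.35424096 0.30024666 0.83476275] 455.58800962337193 [-0.10804949  0.60215662  0.73361862]
top [[0.011, -1.0, 0.024], [-0.993, -0.014, -0.12], [0.121, -0.023, -0.992]] [-0.0241975   0.52563931  1.15881351] 465.9627683427587 [0.38234048 0.00958412 1.21385949]
```

View pics/scene0.png

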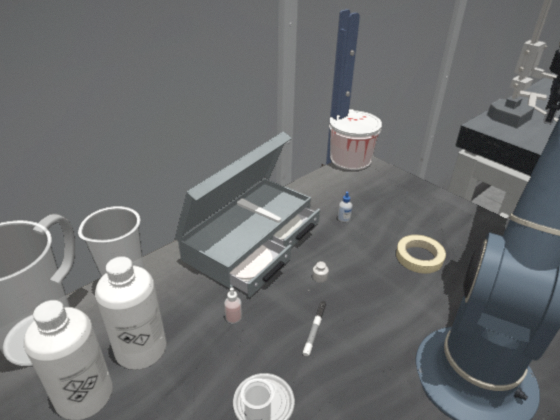

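View pics/top0.png

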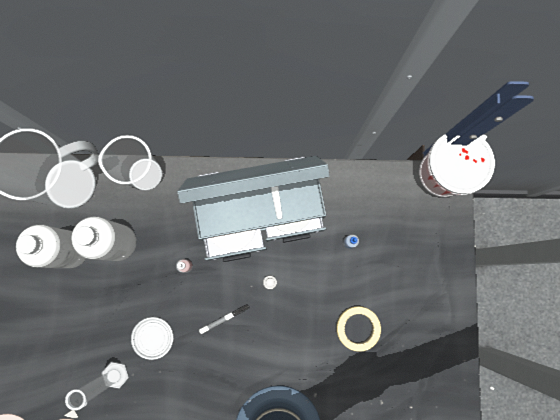

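The case is seen from above at cols 180–330, rows 155–260, with dark pulls near (237,257) and (296,237). The blue-cap dropper is at (352,241), the white/pink one at (183,266), the weight at (270,283), and the spatula in the tray at (277,200). Next I'll measure from depth.

```bash
cat > h.py <<'E'
import numpy as np,cv2
def cloud(f):
    v,u=np.mgrid[:420,:560];z=f['range_z']
    c=np.stack([(u-f['cx'])/f['fx']*z,(v-f['cy'])/f['fy']*z,z],-1)
    P=(c-f['t'])@f['R'];P[z==0]=np.nan
    return P
E
python3 - <<'E'
from h import *
f=dict(np.load('/tmp/top.npz'));P=cloud(f);im=f['image'];g=im.max(2)
np.set_printoptions(precision=4,suppress=True)
for n,(u,v) in dict(table=(150,300),wt=(270,283),blue=(352,241),white=(183,266),spat=(277,205),pl=(237,257),pr=(296,238),lidL=(182,196),lidR=(325,175),lidm=(255,180),floor=(240,215)).items(): print(n,P[v,u],im[v,u])
# dark pull pixels
m=((g<35)&(np.arange(420)[:,None]>228)&(np.arange(420)[:,None]<266)&(np.arange(560)>200)&(np.arange(560)<330)).astype(np.uint8)
n,l,s,c=cv2.connectedComponentsWithStats(m)
for i in range(1,n):
    if s[i,4]>25: print(s[i],c[i],np.nanmedian(P[l==i],0), cv2.minAreaRect(np.argwhere(l==i)[:,::-1].astype(np.float32)))
# scan columns: z profile
for u in (215,225,237,250,275,285,296,310): print(u,[(v,round(float(P[v,u,0]),3),round(float(P[v,u,1]),3),round(float(P[v,u,2]),3)) for v in range(222,264,3)])
a=cv2.resize(im[145:295,170:370],None,fx=4,fy=4,interpolation=cv2.INTER_CUBIC);cv2.imwrite('pics/crop.png',a[:,:,::-1])
E
```

```text
table [0.3151 0.3293 0.0013] [100 105 104]
wt [0.3621 0.0238 0.0381] [254 254 254]
blue [ 0.4678 -0.1777  0.0669] [ 68 131 232]
white [0.4013 0.2357 0.0684] [254 255 255]
spat [0.5557 0.0091 0.0623] [255 255 255]
pl [0.426  0.108  0.0336] [84 84 87]
pr [ 0.4762 -0.0405  0.0306] [92 93 97]
lidL [0.5489 0.2142 0.217 ] [162 177 181]
lidR [ 0.6003 -0.0947  0.2167] [163 177 182]
lidm [0.5859 0.0576 0.2204] [169 185 190]
floor [0.5305 0.1015 0.0519] [199 215 220]
215 [(222, 0.512, 0.164, 0.052), (225, 0.505, 0.164, 0.049), (228, 0.497, 0.163, 0.055), (231, 0.489, 0.162, 0.055), (234, 0.482, 0.162, 0.053), (237, nan, nan, nan), (240, 0.469, 0.166, 0.021), (243, 0.461, 0.166, 0.023), (246, 0.454, 0.167, 0.009), (249, 0.447, 0.167, 0.008), (252, 0.439, 0.166, 0.013), (255, 0.431, 0.166, 0.011), (258, 0.422, 0.161, 0.047), (261, 0.416, 0.168, -0.002)]
225 [(222, 0.512, 0.139, 0.051), (225, 0.504, 0.138, 0.055), (228, 0.497, 0.138, 0.052), (231, 0.49, 0.138, 0.049), (234, 0.481, 0.136, 0.067), (237, 0.477, 0.141, 0.022), (240, 0.47, 0.141, 0.019), (243, 0.462, 0.141, 0.02), (246, 0.454, 0.141, 
[... 1846 characters left out ...]
, (234, 0.485, -0.04, 0.047), (237, 0.479, -0.04, 0.031), (240, 0.473, -0.042, 0.003), (243, 0.466, -0.042, -0.001), (246, 0.458, -0.042, -0.002), (249, 0.45, -0.042, 0.001), (252, 0.442, -0.042, -0.004), (255, 0.434, -0.042, -0.001), (258, 0.426, -0.042, 0.003), (261, 0.419, -0.042, -0.002)]
310 [(222, 0.52, -0.078, 0.007), (225, 0.513, -0.078, 0.007), (228, 0.504, -0.078, 0.01), (231, 0.493, -0.075, 0.045), (234, 0.49, -0.078, -0.0), (237, 0.481, -0.078, 0.004), (240, 0.474, -0.078, 0.0), (243, 0.466, -0.079, -0.001), (246, 0.458, -0.078, 0.001), (249, 0.45, -0.078, 0.001), (252, 0.443, -0.079, -0.001), (255, 0.435, -0.079, -0.003), (258, 0.427, -0.078, 0.003), (261, 0.419, -0.079, 0.002)]
```

View pics/crop.png

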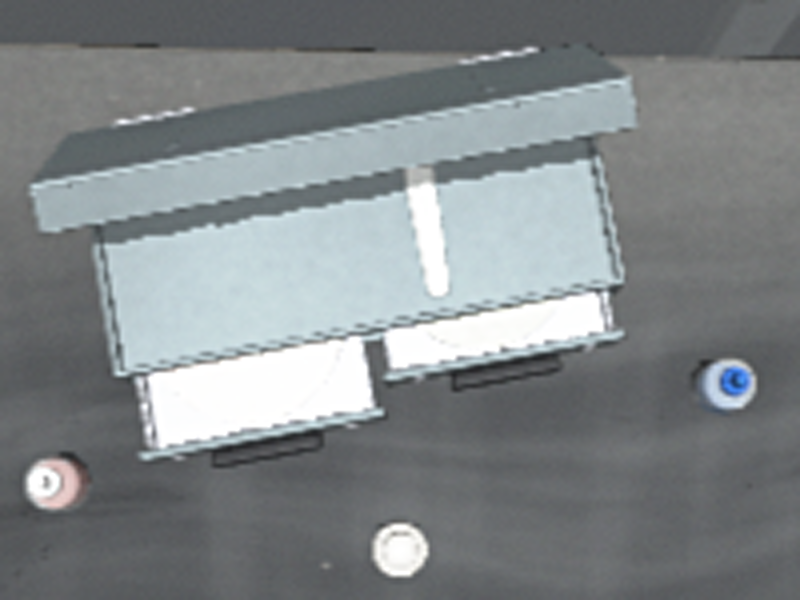

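The crop shows the tray front wall's top edge running from (115,375) to (622,284). The drawer fronts run (140,457)–(383,412) and (387,380)–(622,335). The pulls are centred near (268,449) and (506,371). I'll cast rays onto the known heights.

```bash
cat >> h.py <<'E'
def ray(f,u,v,z):
    d=f['R'].T@np.array([(u-f['cx'])/f['fx'],(v-f['cy'])/f['fy'],1]);o=-f['R'].T@f['t']
    return o+d*(z-o[2])/d[2]
E
python3 - <<'E'
from h import *
np.set_printoptions(precision=4,suppress=True)
f=dict(np.load('/tmp/top.npz'));P=cloud(f)
C=lambda x,y,z:ray(f,(x+.5)/4-.5+170,(y+.5)/4-.5+145,z)
L,R=C(115,375,.07),C(622,284,.07);print('front',L,R,np.linalg.norm(L-R))
# robust: cloud points with z in .062-.078 = wall tops
m=(abs(P[...,2]-.07)<.008);m[:, :190]=0;m[:,330:]=0;m[:205]=0;m[262:]=0
Q=P[m];print(len(Q),cv2.minAreaRect(Q[:,:2].astype(np.float32)))
# front wall: per column lowest (largest row) point
pts=[]
for u in range(203,322):
    r=np.where(m[:,u])[0]
    if len(r): pts.append(ray(f,u,r.max()+.5,.07)[:2])
pts=np.array(pts,np.float32);vx,vy,x0,y0=cv2.fitLine(pts,cv2.DIST_HUBER,0,.001,.001).ravel()
y=np.array([vx,vy])*np.sign(vy);x=np.array([y[1],-y[0]]);print('y axis',y,'yaw',np.arctan2(x[1],x[0]),'front pt',x0,y0)
mid=(L+R)[:2]/2
p0=np.array([x0,y0]);c=p0+y*((mid-p0)@y)+x*.075;print('case',c, c+0*x, 'from corners',mid+.075*x)
for n,(a,b),(q,w) in(('L',(140,457),(383,412)),('R',(387,380),(622,335))):
    A,B=C(a,b,.049)[:2],C(q,w,.049)[:2];print(n,(A-c)@x,(B-c)@x,(A-c)@y,(B-c)@y,np.linalg.norm(A-B))
for n,a,z in(('pullL bottom-front',(268,457),.034),('pullR',(506,380),.034)):
    p=C(*a,z)[:2];print(n,p,(p-c)@x,(p-c)@y)
for n,(u,v),z in(('wt',(270,283),.04),('blue',(353.5,240),.085),('wh',(181,265.5),.085)):
    p=ray(f,u,v,z)[:2];print(n,p,(p-c)@x,(p-c)@y)
for u,v in((182,191),(255,181),(327,166)):
    p=ray(f,u,v,.225);q=P[v,u];print('lid',q,(q[:2]-c)@x,(q[:2]-c)@y)
print('bg',[P[v,u] for u,v in((255,145),(255,100),(255,50),(255,5),(400,100),(150,120))])
# lid angle from outer/under face points: fit plane to front lip region z>.16
k=(P[...,2]>.12);k[:,:175]=0;k[:,335:]=0;k[:150]=0;k[205:]=0
Q=P[k];X=(Q[:,:2]-c)@x;print('lid pts',len(Q)); i=Q[:,2].argsort()[::-1][:8];print(np.c_[X,(Q[:,:2]-c)@y,Q[:,2]][i])
for u in(215,255,300):print([((P[v,u,:2]-c)@x*1000//1,P[v,u,2]*1000//1) for v in range(150,206,4) if np.isfinite(P[v,u,0])])
E
```

```text
front [0.469  0.2005 0.07  ] [ 0.5297 -0.1106  0.07  ] 0.31691862187944636
356 ((0.5136423707008362, 0.05221004784107208), (0.08274086564779282, 0.3271391987800598), 0.9416905045509338)
y axis [-0.1954  0.9807] yaw 0.1967048 front pt 0.49800932 0.04515663
case [0.5717 0.0594] [0.5717 0.0594] from corners [0.5729 0.0596]
L -0.12402156176676347 -0.12409191010931718 0.15464279058381705 0.0015330796235919 0.1531097237369841
R -0.10485681964697174 -0.10389331535896232 -0.004500222628904198 -0.1548792178884168 0.15038207857312647
pullL bottom-front [0.4213 0.1088] -0.13781887315608737 0.07788366120810575
pullR [ 0.4718 -0.0407] -0.11745307066800584 -0.07860332700696404
wt [0.3621 0.0238] -0.2124403405848523 0.006061278300458092
blue [ 0.4689 -0.1784] -0.14722798708727136 -0.21306500974726
wh [0.4021 0.2372] -0.13150916741575577 0.20756536063783765
lid [0.5586 0.2132 0.2242] 0.017227942862446305 0.1534181733997633
lid [0.5841 0.0576 0.2186] 0.01183125738841323 -0.0041125120738029885
lid [ 0.6194 -0.0986  0.2209] 0.01598973258739438 -0.1642954675998712
bg [array([ 0.7587,  0.0758, -0.1147]),
[... 1328 characters left out ...]
6.0)), (np.float64(22.0), np.float64(56.0)), (np.float64(12.0), np.float64(55.0)), (np.float64(3.0), np.float64(53.0)), (np.float64(-7.0), np.float64(53.0))]
[(np.float64(158.0), np.float64(-153.0)), (np.float64(160.0), np.float64(-209.0)), (np.float64(79.0), np.float64(72.0)), (np.float64(54.0), np.float64(138.0)), (np.float64(33.0), np.float64(189.0)), (np.float64(17.0), np.float64(222.0)), (np.float64(8.0), np.float64(221.0)), (np.float64(1.0), np.float64(215.0)), (np.float64(23.0), np.float64(51.0)), (np.float64(13.0), np.float64(52.0)), (np.float64(2.0), np.float64(55.0)), (np.float64(-8.0), np.float64(54.0)), (np.float64(-18.0), np.float64(54.0)), (np.float64(-28.0), np.float64(54.0))]
```

Measured: case at (0.572, 0.0595), yaw ≈0.194. The left drawer is ≈0.044 out and the right ≈0.024 out. The lid is at ≈1.19 rad, and its edge at case (19, 225) mm fits the geometry given. The back wall is at x≈0.758. Next is an IK check over the waypoints.

```bash
cat >> h.py <<'E'
C0=np.array([.572,.0595]);PSI=.194
def W(x,y,z):
    c,s=np.cos(PSI),np.sin(PSI);return [C0[0]+c*x-s*y,C0[1]+s*x+c*y,z]
def ori(b=0.):return [np.pi,b,PSI]
E
python3 - <<'E'
from h import *
from plant import robot
wp=dict(La=(-.168,.079,.16),Ld=(-.168,.079,.031),Lh=(-.1,.079,.031),Ra=(-.148,-.079,.16),Rd=(-.148,-.079,.031),Rh=(-.1,-.079,.031),lidtop=(.05,0,.31),lid1=(.05,0,.22),lid2=(-.065,0,.085),mid=(0,0,.18))
for b in(-.3,-.15,0,.1,.2,.3):
    print(b,{k:(lambda q:None if q is None else np.round(q,2).tolist() if k in('Ld','lid1') else 1)(robot.inverse_kinematics(W(*p),ori(b))) for k,p in wp.items()})
E
```

```text
-0.3 {'La': 1, 'Ld': None, 'Lh': None, 'Ra': 1, 'Rd': 1, 'Rh': 1, 'lidtop': 1, 'lid1': [0.41, 0.37, -0.73, 1.87, 0.4, 0.72, -1.9], 'lid2': 1, 'mid': 1}
-0.15 {'La': 1, 'Ld': [-0.15, 0.36, -0.27, 2.41, 0.5, 0.26, -2.25], 'Lh': 1, 'Ra': 1, 'Rd': 1, 'Rh': 1, 'lidtop': 1, 'lid1': [0.35, 0.42, -0.69, 1.76, 0.35, 0.92, -1.85], 'lid2': 1, 'mid': 1}
0 {'La': 1, 'Ld': [0.08, 0.44, -0.53, 2.3, 0.46, 0.5, -2.2], 'Lh': 1, 'Ra': 1, 'Rd': 1, 'Rh': 1, 'lidtop': 1, 'lid1': [0.28, 0.48, -0.63, 1.66, 0.31, 1.11, -1.82], 'lid2': 1, 'mid': 1}
0.1 {'La': 1, 'Ld': [0.12, 0.49, -0.57, 2.24, 0.41, 0.63, -2.13], 'Lh': 1, 'Ra': 1, 'Rd': 1, 'Rh': 1, 'lidtop': 1, 'lid1': [0.23, 0.52, -0.6, 1.59, 0.29, 1.23, -1.81], 'lid2': 1, 'mid': 1}
0.2 {'La': 1, 'Ld': [0.12, 0.53, -0.58, 2.17, 0.35, 0.74, -2.08], 'Lh': 1, 'Ra': 1, 'Rd': 1, 'Rh': 1, 'lidtop': 1, 'lid1': [0.19, 0.57, -0.56, 1.52, 0.27, 1.34, -1.79], 'lid2': 1, 'mid': 1}
0.3 {'La': 1, 'Ld': [0.12, 0.58, -0.58, 2.11, 0.31, 0.86, -2.04], 'Lh': 1, 'Ra': 1, 'Rd': 1, 'Rh': 1, 'lidtop': 1, 'lid1': [0.15, 0.61, -0.53, 1.45, 0.25, 1.46, -1.78], 'lid2': 1, 'mid': 1}
```

```bash
python3 - <<'E'
from h import *
from plant import robot
np.set_printoptions(precision=4,suppress=True)
def loc():
    p=robot.sense()['tcp_pos'];c,s=np.cos(PSI),np.sin(PSI);d=p[:2]-C0
    return np.array([c*d[0]+s*d[1],-s*d[0]+c*d[1],p[2]])
robot.grip(0.0)
def drawer(y,out):
    x0=-.093-out-.011-.02
    robot.goto(W(x0,y,.16),ori())
    robot.move_straight(W(x0,y,.031),vel=.12)
    print('down',loc(),robot.sense()['t'],robot.sense()['wrist_force'])
    hit=robot.move_straight(W(-.093-.011+.012,y,.031),vel=.03,contact_N=9)
    robot.sleep(.2);s=robot.sense();print(hit,loc(),s['wrist_force'],s['t'])
drawer(.079,.044)
f=robot.grab_frame('top');cv2.imwrite('pics/L1.png',cv2.resize(f["image"][145:295,170:370,::-1],None,fx=3,fy=3))
E
```

```text
down [-0.1676  0.0791  0.0314] 4.8167 [ 0.4427  1.0904 -0.7965]
True [-0.1059  0.079   0.03  ] [ 0.3215 -0.3313 -0.3157] 6.9167
```

View pics/L1.png

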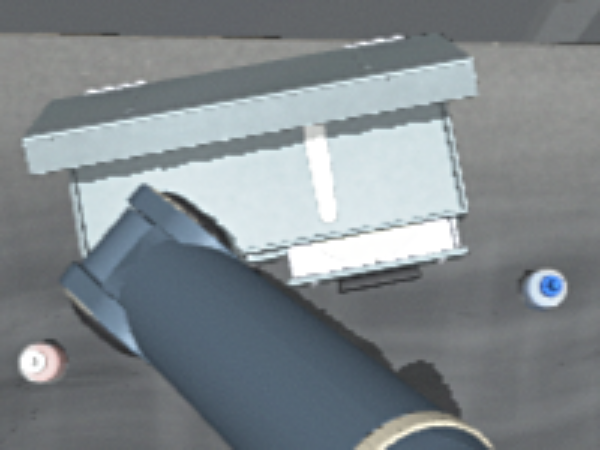

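The arm hides the left drawer, but the stop is near the expected home position (TCP −0.106 ≈ −0.093 −0.011). I'll press once more to confirm, then do the right drawer the same way.

```bash
python3 - <<'E'
from h import *
from plant import robot
np.set_printoptions(precision=4,suppress=True)
def loc():
    p=robot.sense()['tcp_pos'];c,s=np.cos(PSI),np.sin(PSI);d=p[:2]-C0
    return np.array([c*d[0]+s*d[1],-s*d[0]+c*d[1],p[2]])
def press(y):
    hit=robot.move_straight(W(-.093,y,.031),vel=.02,contact_N=14)
    s=robot.sense();print('press',hit,loc(),s['wrist_force'],s['t'])
    p=loc();robot.move_straight(W(p[0]-.03,y,.031),vel=.1)
    robot.move_straight(W(p[0]-.03,y,.16),vel=.2)
press(.079)
y,x0=-.079,-.093-.0245-.011-.02
robot.goto(W(x0,y,.16),ori());robot.move_straight(W(x0,y,.031),vel=.12)
hit=robot.move_straight(W(-.092,y,.031),vel=.03,contact_N=9)
s=robot.sense();print(hit,loc(),s['wrist_force'],s['t'])
press(y)
# lift away behind/above the lid and look
robot.goto(W(-.06,-.02,.33),ori());robot.goto(W(.06,-.02,.33),ori());print(loc(),robot.sense()['t'])
f=robot.grab_frame('scene');np.savez('/tmp/s1.npz',**f);cv2.imwrite('pics/S1.png',cv2.resize(f["image"][120:330,160:400,::-1],None,fx=2.8,fy=2.8))
g=robot.grab_frame('wrist');print(g['R'].round(2).tolist())
E
```

```text
press True [-0.1048  0.079   0.0296] [-0.7848 -0.7776 -0.3904] 7.375
True [-0.1042 -0.0789  0.0303] [-0.0415  0.4058 -0.3083] 11.8917
press True [-0.1042 -0.0789  0.0295] [-0.0717 -0.3376 -0.2695] 12.3
[ 0.0593 -0.0206  0.327 ] 14.8833
[[0.19, -0.98, -0.0], [-0.94, -0.18, 0.3], [-0.29, -0.06, -0.95]]
```

View pics/S1.png

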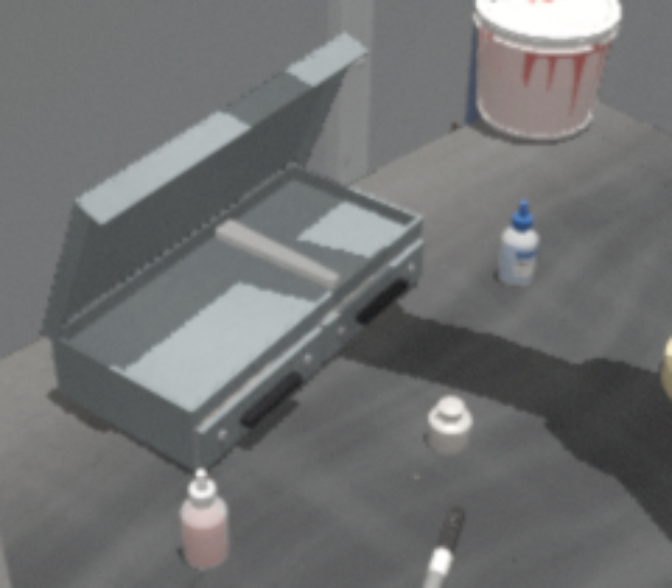

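Both drawer fronts are flush, with pulls at about (272,400) and (383,301) in the crop. The weight, bottles and spatula haven't moved. Now I'll fold the lid along its arc.

```bash
python3 - <<'E'
from h import *
from plant import robot
np.set_printoptions(precision=3,suppress=True)
def loc():
    p=robot.sense()['tcp_pos'];c,s=np.cos(PSI),np.sin(PSI);d=p[:2]-C0
    return np.array([c*d[0]+s*d[1],-s*d[0]+c*d[1],p[2]])
def T(th,s=.150):
    return W(.075-s*np.cos(th)+.005*np.sin(th)+.011,0,.0705+s*np.sin(th)+.005*np.cos(th)+.011)
robot.move_straight(W(.06,0,.33),vel=.1)
robot.move_straight(W(.06,0,.223),vel=.12)
ok=True
for th in np.r_[1.17,np.arange(1.05,.1,-.13),.07]:
    if robot.move_straight(T(th),vel=.06,contact_N=20): ok=False;print('STOP',th);break
    s=robot.sense();print(round(th,2),loc(),s['wrist_force'],round(s['t'],2))
if ok:
    e=T(0);e[2]-=.012
    h=robot.move_straight(e,vel=.025,contact_N=12);s=robot.sense();print('end',h,loc(),s['wrist_force'],s['t'])
E
```

```text
1.17 [ 0.032 -0.     0.222] [0.181 0.863 0.385] 16.99
1.05 [ 0.015 -0.     0.213] [-0.437  1.509  0.542] 17.44
0.92 [-0.002 -0.     0.203] [0.166 0.503 0.195] 17.92
0.79 [-0.017 -0.     0.191] [-0.36   0.255  0.134] 18.39
0.66 [-0.03  -0.     0.177] [-0.635 -0.08  -0.081] 18.87
0.53 [-0.042 -0.     0.161] [ 0.314  0.522 -0.752] 19.34
0.4 [-0.051 -0.     0.144] [-0.551 -1.16   0.244] 19.82
0.27 [-0.058 -0.     0.126] [-0.737  0.04  -0.888] 20.29
0.14 [-0.062  0.     0.107] [-0.083 -0.666  0.175] 20.77
0.07 [-0.064 -0.     0.096] [-0.197  0.584 -0.53 ] 21.09
end True [-0.064  0.     0.087] [-1.678 -1.093  8.255] 21.6333
```

```bash
python3 - <<'E'
from h import *
from plant import robot
np.set_printoptions(precision=3,suppress=True)
p=W(-.064,0,.076);h=robot.move_straight(p,vel=.02,contact_N=15);s=robot.sense();print(h,s['tcp_pos'],s['wrist_force'])
p[2]=.25;robot.move_straight(p,vel=.2)
robot.goto([.35,-.5,.3],[np.pi,0,0.3]);print(robot.sense()['t'])
a=robot.grab_frame('scene');b=robot.grab_frame('top');P=cloud(b)
for u,v in((210,230),(255,225),(310,212),(225,195),(300,185)):print(P[v,u])
print('wt',P[283,270],'b',P[240,353],'w',P[266,181])
cv2.imwrite('pics/fin.png',np.vstack([cv2.resize(a["image"][120:330,160:400],(400,300)),cv2.resize(b["image"][145:295,170:370],(400,300))])[:,:,::-1])
E
```

```text
True [0.509 0.047 0.087] [-0.614 -0.505  5.407]
24.8917
[0.49  0.173 0.071]
[0.503 0.062 0.075]
[ 0.537 -0.073  0.076]
[0.577 0.138 0.072]
[ 0.605 -0.047  0.073]
wt [0.362 0.024 0.034] b [ 0.47  -0.179  0.076] w [0.401 0.239 0.077]
```

View pics/fin.png

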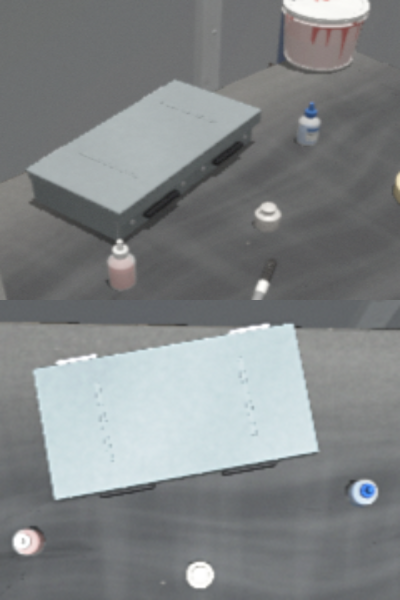

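The lid is level at about 75 mm, only a thin strip of both pulls shows, and the bystanders haven't moved.

```bash
python3 -c "
from plant import robot
print(robot.close_job())"
```

```text
the job is handed in; nothing more can be done
None
```

I pushed both drawers home, then folded the lid shut and level; the weight and bottles were still in place, the arm finished well clear, and I handed in the job at about 25 s.

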